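Dock the sample tray and lock it with the turn-button

TASK

Hook a fingertip behind the far wall of the loose wooden sample tray and drag it towards you along its bay until it presses gently on the sprung rubber buffer of the stop. Then swing the wooden turn-button by its brass peg across behind the tray until it bears snugly on the tray's far wall, and leave the tray locked there, touching the buffer. Feel your way and never force it: neither the tray nor the button may be driven hard, the tray stays flat on the bench, and the things standing around stay where they are.

Things in the scene. Friction and masses are not known exactly. Their poses are not given: they have to be found in the camera images.
- bay: Docking bay screwed to the bench. Origin on the bench top (z = 0) between the rails; its +x points along the tray's way, away from the stop and the robot, +y to the turn-button's side. Two oak rails 28 mm high, inner faces at y = +-72 mm, from x = -110 to +40 mm.
- stop: Oak stop block, 24 x 144 x 45 mm, across the bay's robot-side end; a sprung black rubber buffer on it (60 mm wide, z 12 to 38 mm) faces the tray. Its origin is the bay's origin, not the block. The unpressed buffer face is somewhere from x = -110 to -90 mm of the bay, reset each time, unmeasured. It yields 1 mm per 3 N. A press of 4 to 12 N is right, 20 N too hard.
- tray: Loose pale wooden tray packed with white sample cartons (one rigid piece, 0.45 to 0.85 kg), 180 (x) x 130 mm (y), on the bench between the rails with 7 mm free each side, its near end 60 to 130 mm short of the buffer. Origin: centre of its underside; +x points to its far wall. Side walls 42 mm high, cartons 51 mm. It takes about 2 to 7 N to slide.
- tray_lip: The tray's far wall (part of the tray): 9 mm thick, 130 mm wide, standing to 58 mm above the bench, outer face at x = +90 mm of the tray. Origin is the tray's origin. Free space behind it for the fingers.
- lip_top (a point): Middle of the top edge of the tray's far wall, 58 mm above the bench, 85.5 mm from the tray's origin.
- button (a joint): Angle of the oak turn-button about its upright pivot (rad): 0 = along the bay's +x, growing clockwise seen from above, 1.57 = along the bay's -y, across behind the docked tray; range 0 to 2.2. Bar 16 mm wide, z 34 to 54 mm, reaching 88 mm from the pivot. It stays where it is left and takes 0.15 N m to turn (2 to 3 N at the peg). It meets a docked tray's wall somewhere from 1.57 to 2.0.
- pivot (a point): On the pivot axis of the turn-button, 54 mm above the bench (top of the bar), at x = 99, y = 92 mm of the bay.
- peg (a point): Top of the brass peg on the turn-button: 16 mm diameter, upright, z 54 to 88 mm, 65 mm from the pivot.
- jar: Bystander: small glass jar with a white cap, 48 mm diameter, 75 mm high; origin under its centre.
- beaker: Bystander: glass beaker, 52 mm diameter, 60 mm high; origin under its centre.
- carton: Bystander: white sample carton 40 x 55 x 45 mm; origin under its centre.
- tin: Bystander: flat aluminium tin, 44 mm diameter, 22 mm high; origin under its centre.
Mind the look-alikes: they are no part of the job. Leave any purple or red look-alike of the tray alone.

How it is judged:
On the way, in this order (a step that is already met when the one before it is completed fails the run):
1. the tray, pulled by the fingers at its far wall, presses on the stop's buffer with over 3 N (contact force between the fingers and tray_lip above 1 N and contact force between tray and stop above 3 N), for 0.2 s.
2. the turn-button bears on the tray with over 1.5 N (contact force between button and tray above 1.5 N and value of joint button above 1.4 rad), for 0.2 s.
At the end, for the whole second after the job is handed in: The tray lies flat in the bay between the rails (within 7 degrees of straight), at rest and still touching the buffer (over 0.2 N), and the turn-button stands across behind it (joint over 1.45 rad), with nothing held (value of joint button above 1.45 rad and contact force between tray and stop above 0.2 N and x of tray in the frame of bay below 0.004 m and angle between the x axis of tray and the x axis of bay, either way round below 0.12 rad and height (world z) of tray below 0.006 m and linear speed of tray below 0.01 m/s).
It fails at once if the tray is driven into the stop with over 20 N (contact force between tray and stop above 20 N).
It fails at once if the button is forced on the tray with over 20 N (contact force between button and tray above 20 N).
It fails at once if the fingers drag the far wall with over 30 N (contact force between the fingers and tray_lip above 30 N).
It fails at once if the tray is tipped or lifted (angle between tray's own z axis and vertical above 0.15 rad or height (world z) of tray above 0.02 m).
It fails at once if a bystander is moved over 30 mm (distance of any of jar, beaker, carton, tin from where it was at the start of the episode above 0.03 m).
It also fails if it takes over 72 s, if anything falls off the work surface, if the arm or the gripper's body presses on something with over 40 N, if the wrist force passes 120 N, or if a joint passes its speed limit or range.

ROBOT

A 6-joint arm with a two-finger parallel gripper is mounted at the origin on the work surface. World frame = base frame: x ahead of the robot, y to its left, z up, the work surface at z = 0. Lengths are in m, angles in rad, forces in N, time in s.
With the tool pointing down it reaches from about 0.375 to 0.9 m from the base axis. Payload 3.1 kg.
Tool frame: the origin (TCP) lies between the finger pads; the fingertips stand 17 mm ahead of it and the grasp point (between the pads) lies 2 mm behind it (robot.nose_length is the distance from the TCP to the fingertips, in m); z points along the fingers, y is the line along which they close (so a half turn about z gives the same grasp; the last joint's range is limited). The gripper opens to 87 mm and grips with 3 to 60 N. Pads are 19 mm wide; open, the fingers measure 117 mm over their backs; the gripper's body (75 mm by 190 mm) begins 51 mm behind the grasp point.
Start: joints at [-1.365, 0.527, 1.433, -0, 1.181, -0.178], TCP at [0.234, -0.579, 0.24] pointing down, gripper open.
Joint ranges: [-3.08, 3.08], [-0.75, 2.2], [0.22, 2.44], [-1.43, 4.57], [0, 2.65], [-2.85, 2.85]. Speed limits (rad/s): [2.79, 2.79, 3.14, 3.14, 3.14, 3.14].

INTERFACE

Orientations are given as a unit quaternion [x, y, z, w].
In Python, from rig import robot, cams gives the robot as it stands.
- The arm moves only by the shell command python3 -m pendant 'ROWS' [FORCE]. ROWS is JSON, a list of rows, each an object with "jaw": the opening, from 0 (shut) to 1 (fully open); "linear": the shift along the tool's x, y, z in cm, a list of three; "twist": the turn about the tool's z in degrees. A call has 1 to 12 rows; each row shifts and turns the commanded pose from where the row before left it, along the tool's axes as they then stand; what a row does not reach is not made up. A row lasts 1/12 s, in which the tool goes at most 41.7 mm and 7.16 degrees, less where a joint would pass 70% of its speed; a pose out of reach is approached as far as the arm can. A call is refused whole if a number of a shift passes 4.17 or a number of a turn 7.16, either way. A call with a gripper value outside its range is refused whole. The fingers move at their own pace and stop on an object; FORCE is the grip in N (left out, the last holds). Time passes only in rows, so rows that do not move let the fingers close. It gives the time, the measured TCP pose, the force, the opening and the grip force at its end, in the units of the state.
- robot.get_obs(): the state, without advancing time (a new reading comes with each control period).
- cams.camera(name): name is "side" or "top" or "wrist"; returns a dict with "color" (420x560x3 uint8, blue, green, red), "depth" (420x560 float32, m along the optical axis (not along the pixel's ray), 0 where there is no reading), "fov_y" (degrees; the focal length in pixels is half the picture's height over the tangent of half this angle, whatever the lens; pixels are square), "cx", "cy" (the principal point, pixels), "view" (4x4, takes a point from world to camera coordinates). Camera axes: x right, y down, z forward; pixel columns grow to the right and rows downward; lengths in m; the calibration is good to about 2 mm. A picture is of the moment at which its call begins.
- robot.hand_in(): hands the job in; it is judged then, once.
The state is a dict: "time": time; "q": joint angles; "joint_velocities": joint speeds; "joint_torque": joint torques, N m; "position": TCP position; "tool_rot": TCP orientation; "ft_force": force on the tool from outside, world axes, zero at the start; "moment": the same for the moment, N m; "grip_width": finger opening in m; "grip_force": force on a finger pad.
Only numpy, scipy, OpenCV 4.12 (cv2) and the standard library are available. Lean on these libraries where they do the work, as an engineer would, in place of code of your own. Each camera call takes 0.05 s, during which the arm holds its last target. There are 200 camera calls.

## Working session

There is one attempt and no reset: what is moved stays moved. The work goes in short steps, Python scripts to look and compute and a shell command to move; the robot and the scene stay as the last step left them, time stands still between calls to the robot, and variables do not carry over. Pictures are saved under pics/ and viewed, at most 10 in all, crops included, and the job is handed in when it is done.

```bash
mkdir -p pics
cat > h.py <<'E'
import numpy as np,cv2
from rig import robot,cams
def pts(c):
    d=c["depth"];f=d.shape[0]/2/np.tan(np.radians(c["fov_y"]/2))
    v,u=np.mgrid[:d.shape[0],:d.shape[1]]
    P=np.stack([(u-c["cx"])*d/f,(v-c["cy"])*d/f,d],-1)
    V=np.array(c["view"]);W=(P-V[:3,3])@V[:3,:3]
    W[d==0]=np.nan
    return W
E
python3 - <<'E'
from h import *
for n in("top","side"):
    c=cams.camera(n);cv2.imwrite(f"pics/{n}0.png",c["color"]);np.savez(f"{n}0.npz",W=pts(c),c=c["color"])
    print(n,c["fov_y"],np.round(c["view"],3).tolist())
o=robot.get_obs();print(o)
E
```

```text
top 50.6717904974586 [[0.014, -1.0, -0.015, 0.028], [-0.997, -0.013, -0.082, 0.491], [0.081, 0.016, -0.997, 1.01], [0.0, 0.0, 0.0, 1.0]]
side 55.201768179300245 [[-0.978, -0.209, -0.018, 0.449], [-0.133, 0.681, -0.72, 0.117], [0.163, -0.702, -0.694, 1.026], [0.0, 0.0, 0.0, 1.0]]
{'time': 0.1, 'q': array([-1.36548241e+00,  5.28403068e-01,  1.43374198e+00, -2.51241971e-05,
        1.18141392e+00, -1.78521749e-01]), 'joint_velocities': array([-0.00143439, -0.00191263, -0.00396288,  0.00222344,  0.00135242,
       -0.0014265 ]), 'joint_torque': array([-2.23327652e-04, -4.40985024e+01, -1.77151358e+01,  6.35208073e-02,
        5.34010562e-02, -3.97607459e-05]), 'position': array([ 0.2339307 , -0.578906  ,  0.23866135]), 'tool_rot': array([ 9.81638844e-01,  1.90746464e-01, -2.47860578e-05, -9.82912468e-04]), 'ft_force': array([0.26926583, 0.73886228, 1.52924102]), 'moment': array([-0.00841983,  0.01668858, -0.02606261]), 'grip_force': 0.0, 'grip_width': 0.08690818506379962}
```

View pics/top0.png

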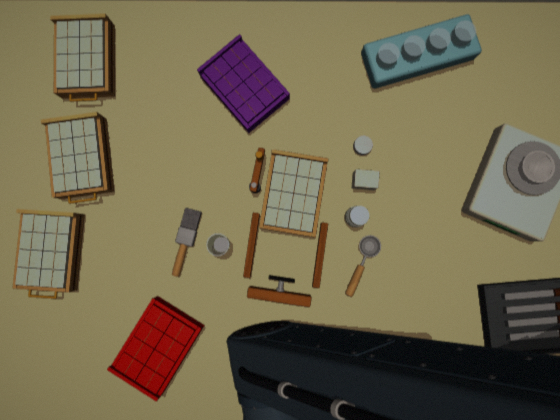

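View pics/side0.png

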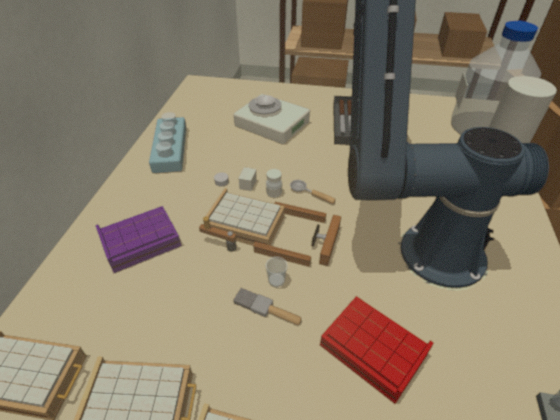

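The tray in the bay is at top px (295,193), far wall at the top of the picture (row ~155). It lies between the rails (251,245) and (320,255), with the stop at (279,297) and the buffer at (281,279). The turn-button runs from (254,187) to (260,154). Look-alikes are three trays with handles at (82,55), (76,155) and (45,250), plus a purple one at (243,83) and a red one at (157,347). Only the (295,193) tray sits between rails. Next I'll measure and confirm it in a crop.

Run:
```python
from h import *
z=np.load("top0.npz");W=z["W"];c=z["c"]
cv2.imwrite("pics/crop1.png",cv2.resize(c[130:320,190:400],None,fx=3,fy=3,interpolation=cv2.INTER_CUBIC))
hsv=cv2.cvtColor(c,cv2.COLOR_BGR2HSV)
roi=np.zeros(c.shape[:2],bool);roi[145:310,200:385]=1
h=W[...,2]
m=(roi&(h>.012)).astype(np.uint8)
n,L,s,ce=cv2.connectedComponentsWithStats(m)
for i in range(1,n):
    if s[i,4]>25:
        P=W[L==i];t=P[P[:,2]>np.nanpercentile(P[:,2],60)-.004]
        r=cv2.minAreaRect((t[:,:2]*1000).astype(np.float32))
        print(i,s[i].tolist(),"zmax %.3f z50 %.3f"%(P[:,2].max(),np.median(P[:,2])),"rect",np.round(r[0]),np.round(r[1]),round(r[2],1),"hsv",np.median(hsv[L==i],0))
for p in [(254,187),(254,184),(260,154),(260,156),(257,170),(281,279),(275,279),(290,279),(279,297)]:print(p,np.round(W[p[1],p[0]],3),hsv[p[1],p[0]])
```

```text
1 [354, 145, 19, 10, 152] zmax 0.026 z50 0.022 rect [ 626. -168.] [22. 42.] 0.9 hsv [ 45.  12. 146.]
2 [249, 148, 16, 46, 373] zmax 0.091 z50 0.054 rect [570.  78.] [ 16. 102.] 79.7 hsv [ 13. 196. 104.]
3 [259, 150, 69, 88, 4517] zmax 0.064 z50 0.050 rect [518.  -4.] [129. 179.] 80.8 hsv [ 36.  37. 146.]
4 [352, 170, 28, 21, 500] zmax 0.050 z50 0.045 rect [ 553. -171.] [55. 40.] 85.8 hsv [ 39.  30. 149.]
5 [345, 206, 24, 22, 424] zmax 0.080 z50 0.075 rect [ 467. -149.] [40. 42.] 88.7 hsv [ 94.  17. 150.]
7 [243, 213, 17, 65, 478] zmax 0.034 z50 0.028 rect [400.  90.] [ 16. 149.] 82.6 hsv [ 12. 199.  99.]
8 [312, 223, 16, 66, 492] zmax 0.034 z50 0.028 rect [379. -68.] [ 16. 149.] 82.6 hsv [ 12. 200.  99.]
9 [206, 234, 24, 23, 232] zmax 0.065 z50 0.052 rect [398. 163.] [49. 49.] 1.5 hsv [ 25.  50. 100.]
10 [345, 236, 36, 61, 378] zmax 0.025 z50 0.017 rect [ 358. -158.] [ 50. 147.] 58.3 hsv [ 16. 154. 116.]
11 [247, 276, 65, 32, 956] zmax 0.050 z50 0.044 rect [299.  23.] [144.  54.] 82.5 hsv [ 12. 200. 109.]
(254, 187) [0.529 0.083 0.059] [ 11  64 116]
(254, 184) [0.536 0.083 0.059] [ 14  21 133]
(260, 154) [0.599 0.07  0.088] [ 19 213 145]
(260, 156) [0.594 0.07  0.087] [ 18 206 125]
(257, 170) [0.569 0.078 0.053] [ 12 202 111]
(281, 279) [0.324 0.02  0.035] [ 0 18 14]
(275, 279) [0.324 0.033 0.039] [19 68 30]
(290, 279) [ 0.324 -0.     0.034] [20 48 16]
(279, 297) [0.284 0.024 0.041] [ 12 203 118]
```

View pics/crop1.png

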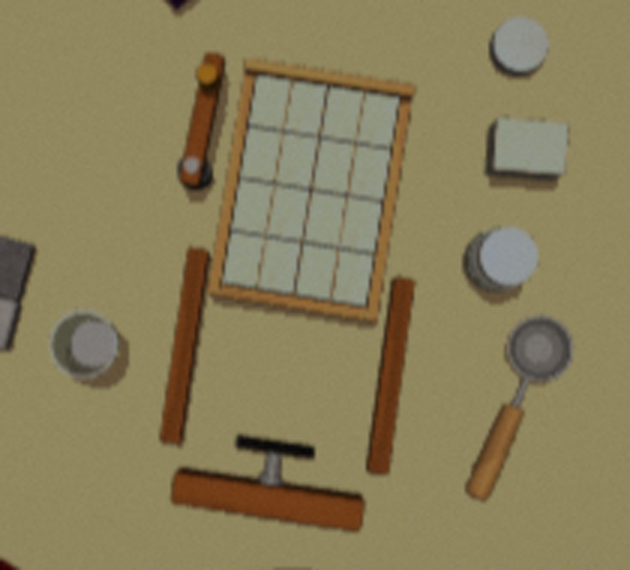

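Checks: the rails give bay axis −7.4° and origin (424, 6.5) mm. The pivot predicted from that, (534, 85), matches the measured (534, 83). The peg is 64 mm from the pivot, the tray measures 179x129, and the crop confirms it is the handle-less tray in the rails. Now turning the tool to the bay and going behind the far wall.

```bash
python3 -m pendant '[{"jaw":0,"linear":[0,0,0],"twist":-6.73},{"jaw":0,"linear":[0,0,0],"twist":-6.73},{"jaw":0,"linear":[0,0,0],"twist":-6.73},{"jaw":0,"linear":[0,0,0],"twist":-6.73},{"jaw":0,"linear":[0,0,0],"twist":-6.73},{"jaw":0,"linear":[0,0,0],"twist":-6.73},{"jaw":0,"linear":[0,0,0],"twist":-6.73},{"jaw":0,"linear":[0,0,0],"twist":-6.73},{"jaw":0,"linear":[0,0,0],"twist":-6.73},{"jaw":0,"linear":[1,0.5,0],"twist":0},{"jaw":0,"linear":[2,1,0],"twist":0},{"jaw":0,"linear":[3,1.6,0],"twist":0}]' 20
python3 -m pendant '[{"jaw":0,"linear":[3.5,1.9,0],"twist":0},{"jaw":0,"linear":[3.5,1.9,0],"twist":0},{"jaw":0,"linear":[3.5,1.9,0],"twist":0},{"jaw":0,"linear":[3.5,1.9,0],"twist":0},{"jaw":0,"linear":[3.5,1.9,0],"twist":0},{"jaw":0,"linear":[3.5,1.9,0],"twist":0},{"jaw":0,"linear":[3.5,1.9,0],"twist":0},{"jaw":0,"linear":[3.5,1.9,0],"twist":0},{"jaw":0,"linear":[3.5,1.9,0],"twist":0},{"jaw":0,"linear":[3.5,1.9,0],"twist":0},{"jaw":0,"linear":[3.5,1.9,0],"twist":0},{"jaw":0,"linear":[3.5,1.9,0],"twist":0}]'
```

```text
time: 1.1
position: [0.2719, -0.5248, 0.2391]
tool_rot: [0.754, 0.657, -0.0, 0.0]
ft_force: [0.8, 0.1, -0.7]
grip_width: 0.0155
grip_force: 0.0
time: 2.1
position: [0.5533, -0.1342, 0.2394]
tool_rot: [0.753, 0.659, -0.0, -0.001]
ft_force: [0.3, 0.3, 0.6]
grip_width: 0.0004
grip_force: 0.0
```

```bash
python3 -m pendant '[{"jaw":0,"linear":[3.5,2,0],"twist":0},{"jaw":0,"linear":[3.5,2,0],"twist":0},{"jaw":0,"linear":[3,2,0],"twist":0},{"jaw":0,"linear":[2.2,1.5,0],"twist":0},{"jaw":0,"linear":[0,0,4],"twist":0},{"jaw":0,"linear":[0,0,4],"twist":0},{"jaw":0,"linear":[0,0,2],"twist":0},{"jaw":0,"linear":[0,0,0],"twist":0},{"jaw":0,"linear":[0,0,0],"twist":0}]'
python3 - <<'E'
from h import *
ex=np.array([.9917,-.1288]);ey=np.array([.1288,.9917]);O=np.array([.4242,.0065])
c=cams.camera("wrist");cv2.imwrite("pics/w1.png",c["color"])
o=robot.get_obs();d=o["position"][:2]-O;print("tcp bay",d@ex,d@ey,o["position"],o["ft_force"])
E
```

```text
time: 2.85
position: [0.642, -0.0249, 0.1383]
tool_rot: [0.752, 0.659, -0.001, -0.002]
ft_force: [-0.2, 0.0, 0.8]
grip_width: 0.0009
grip_force: 0.0
tcp bay 0.2216486888685193 -0.003494465373144438 [ 0.64354612 -0.02551195  0.14017212] [-0.02204396  0.64414066  0.45165531]
```

View pics/w1.png

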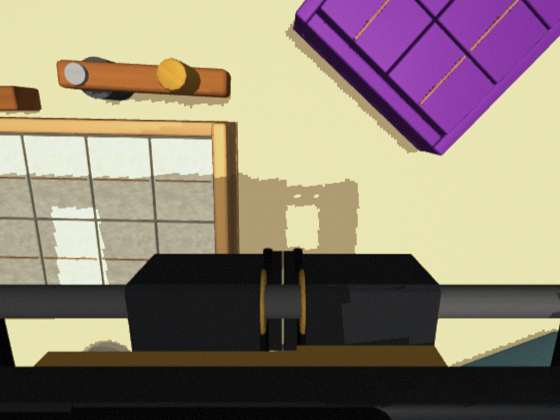

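The wrist view shows the shut fingers at (283,300) standing clear behind the far wall, which is at column ~225. The peg is at (173,75) and the pivot at (75,73). Lowering and closing on the wall.

```bash
python3 -m pendant '[{"jaw":0,"linear":[0,0,3],"twist":0},{"jaw":0,"linear":[0,0,3],"twist":0},{"jaw":0,"linear":[0,0,2],"twist":0},{"jaw":0,"linear":[0,0,1.2],"twist":0},{"jaw":0,"linear":[0,0,1],"twist":0},{"jaw":0,"linear":[0,0,0],"twist":0},{"jaw":0,"linear":[0,-0.4,0],"twist":0},{"jaw":0,"linear":[0,-0.4,0],"twist":0},{"jaw":0,"linear":[0,-0.4,0],"twist":0},{"jaw":0,"linear":[0,-0.2,0],"twist":0},{"jaw":0,"linear":[0,0,0],"twist":0}]'
python3 -m pendant '[{"jaw":0,"linear":[0,-0.25,0],"twist":0},{"jaw":0,"linear":[0,-0.25,0],"twist":0},{"jaw":0,"linear":[0,-0.25,0],"twist":0},{"jaw":0,"linear":[0,-0.25,0],"twist":0},{"jaw":0,"linear":[0,0,0],"twist":0}]'
```

```text
time: 3.82
position: [0.6288, -0.0239, 0.0383]
tool_rot: [0.751, 0.66, 0.0, 0.0]
ft_force: [-0.5, 0.2, -0.7]
grip_width: 0.0003
grip_force: 0.0
time: 4.23
position: [0.6191, -0.0226, 0.0375]
tool_rot: [0.751, 0.66, -0.0, -0.0]
ft_force: [0.0, -0.9, 0.2]
grip_width: 0.0005
grip_force: 0.0
```

```bash
python3 -m pendant '[{"jaw":0,"linear":[0,-0.3,0],"twist":0},{"jaw":0,"linear":[0,-0.3,0],"twist":0},{"jaw":0,"linear":[0,-0.3,0],"twist":0},{"jaw":0,"linear":[0,-0.3,0],"twist":0},{"jaw":0,"linear":[0,0,0],"twist":0}]'
python3 -m pendant '[{"jaw":0,"linear":[0,-0.3,0],"twist":0},{"jaw":0,"linear":[0,-0.3,0],"twist":0},{"jaw":0,"linear":[0,-0.3,0],"twist":0},{"jaw":0,"linear":[0,-0.3,0],"twist":0},{"jaw":0,"linear":[0,-0.3,0],"twist":0},{"jaw":0,"linear":[0,0,0],"twist":0}]'
```

```text
time: 4.65
position: [0.6071, -0.0211, 0.0377]
tool_rot: [0.751, 0.66, -0.0, -0.0]
ft_force: [1.6, -1.3, -0.8]
grip_width: 0.0004
grip_force: 0.8
time: 5.15
position: [0.5917, -0.019, 0.0376]
tool_rot: [0.751, 0.66, -0.0, -0.0]
ft_force: [1.0, 0.4, 0.7]
grip_width: 0.0002
grip_force: 0.9
```

```bash
cat >> h.py <<'E'
ex=np.array([.9917,-.1288]);ey=np.array([.1288,.9917]);O=np.array([.4242,.0065])
def tb(P): d=P[...,:2]-O; return np.stack([d@ex,d@ey,P[...,2]],-1)
def look(n,zr=(.054,.064)):
    c=cams.camera(n);B=tb(pts(c));return c,B
E
python3 - <<'E'
from h import *
c,B=look("wrist");cv2.imwrite("pics/w2.png",c["color"])
o=robot.get_obs();print("tcp",tb(o["position"]),o["ft_force"])
m=(abs(B[...,2]-.058)<.004)&(B[...,0]>.1)&(abs(B[...,1])<.075)
P=B[m];print(m.sum());
for lo in np.arange(-.07,.07,.02):
    q=P[(P[:,1]>lo)&(P[:,1]<lo+.02)]
    if len(q)>20: print(round(lo,2),np.percentile(q[:,0],[2,50,98]).round(4))
E
```

```text
tcp [ 0.16941596 -0.00372681  0.03760121] [ 1.30599785 -0.53690167  1.22104609]
3260
-0.01 [0.1639 0.1693 0.1758]
0.01 [0.1488 0.1534 0.1575]
0.03 [0.1491 0.1536 0.1577]
0.05 [0.1494 0.1538 0.1579]
```

View pics/w2.png

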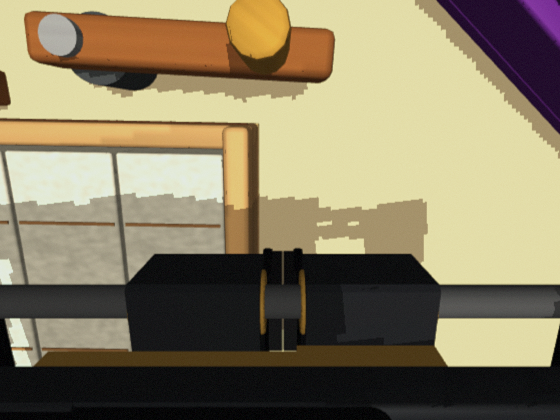

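The tray has moved about 26 mm and runs straight. Its wall's outer face is at bay x = 158 mm, touching the fingers. About 70 mm remains to the buffer.

```bash
python3 -m pendant '[{"jaw":0,"linear":[0,-0.3,0],"twist":0},{"jaw":0,"linear":[0,-0.45,0],"twist":0},{"jaw":0,"linear":[0,-0.45,0],"twist":0},{"jaw":0,"linear":[0,-0.45,0],"twist":0},{"jaw":0,"linear":[0,-0.45,0],"twist":0},{"jaw":0,"linear":[0,-0.45,0],"twist":0},{"jaw":0,"linear":[0,-0.45,0],"twist":0},{"jaw":0,"linear":[0,-0.45,0],"twist":0},{"jaw":0,"linear":[0,-0.45,0],"twist":0},{"jaw":0,"linear":[0,-0.3,0],"twist":0},{"jaw":0,"linear":[0,-0.3,0],"twist":0},{"jaw":0,"linear":[0,0,0],"twist":0}]'
python3 -m pendant '[{"jaw":0,"linear":[0,-0.15,0],"twist":0},{"jaw":0,"linear":[0,-0.15,0],"twist":0},{"jaw":0,"linear":[0,-0.15,0],"twist":0},{"jaw":0,"linear":[0,-0.15,0],"twist":0}]'
```

```text
time: 6.2
position: [0.547, -0.0132, 0.0376]
tool_rot: [0.751, 0.66, -0.0, -0.001]
ft_force: [2.0, -0.8, 1.7]
grip_width: 0.0005
grip_force: 1.1
time: 6.53
position: [0.5423, -0.0127, 0.0376]
tool_rot: [0.752, 0.66, 0.0, 0.0]
ft_force: [4.5, -0.3, 0.3]
grip_width: 0.0005
grip_force: 2.2
```

```bash
python3 -m pendant '[{"jaw":0,"linear":[0,-0.15,0],"twist":0},{"jaw":0,"linear":[0,-0.15,0],"twist":0},{"jaw":0,"linear":[0,-0.15,0],"twist":0},{"jaw":0,"linear":[0,-0.15,0],"twist":0},{"jaw":0,"linear":[0,-0.15,0],"twist":0},{"jaw":0,"linear":[0,-0.15,0],"twist":0}]'
python3 -m pendant '[{"jaw":0,"linear":[0,-0.15,0],"twist":0},{"jaw":0,"linear":[0,-0.15,0],"twist":0},{"jaw":0,"linear":[0,0,0],"twist":0}]'
python3 - <<'E'
from h import *
o=robot.get_obs();print("tcp",tb(o["position"]),o["ft_force"])
c,B=look("top");W=B
b=c["color"];f=(B[...,2]>.02)&(B[...,2]<.045)&(b.max(-1)<50)&(abs(B[...,1])<.04)&(B[...,0]<-.07)&(B[...,0]>-.125)
print(f.sum(),np.percentile(B[f][:,0],[5,50,95]) if f.any() else 0)
E
```

```text
time: 7.03
position: [0.5331, -0.0115, 0.0376]
tool_rot: [0.752, 0.66, 0.0, 0.0]
ft_force: [4.7, -0.4, 0.7]
grip_width: 0.0002
grip_force: 2.3
time: 7.28
position: [0.5296, -0.011, 0.0375]
tool_rot: [0.751, 0.66, -0.0, -0.0]
ft_force: [4.2, -1.4, 1.3]
grip_width: 0.0006
grip_force: 1.9
tcp [ 0.10678825 -0.00373655  0.03753304] [ 4.17377953 -1.38509791  1.2612286 ]
0 0
```

```bash
python3 -m pendant '[{"jaw":0,"linear":[0,-0.12,0],"twist":0},{"jaw":0,"linear":[0,-0.12,0],"twist":0},{"jaw":0,"linear":[0,-0.12,0],"twist":0},{"jaw":0,"linear":[0,0,0],"twist":0}]'
python3 -m pendant '[{"jaw":0,"linear":[0,-0.1,0],"twist":0},{"jaw":0,"linear":[0,-0.1,0],"twist":0},{"jaw":0,"linear":[0,0,0],"twist":0}]'
python3 -m pendant '[{"jaw":0,"linear":[0,-0.1,0],"twist":0},{"jaw":0,"linear":[0,-0.1,0],"twist":0},{"jaw":0,"linear":[0,0,0],"twist":0}]'
```

```text
time: 7.67
position: [0.5263, -0.0106, 0.0376]
tool_rot: [0.751, 0.66, -0.0, -0.0]
ft_force: [4.0, -1.4, 1.6]
grip_width: 0.0004
grip_force: 2.1
time: 7.92
position: [0.5244, -0.0103, 0.0376]
tool_rot: [0.751, 0.66, -0.0, -0.0]
ft_force: [3.0, -1.1, 1.6]
grip_width: 0.0004
grip_force: 2.2
time: 8.17
position: [0.5224, -0.01, 0.0376]
tool_rot: [0.751, 0.66, -0.0, -0.0]
ft_force: [3.6, -0.5, 2.2]
grip_width: 0.0007
grip_force: 2.2
```

```bash
python3 -m pendant '[{"jaw":0,"linear":[0,-0.1,0],"twist":0},{"jaw":0,"linear":[0,-0.1,0],"twist":0},{"jaw":0,"linear":[0,0,0],"twist":0}]'
python3 -m pendant '[{"jaw":0,"linear":[0,-0.1,0],"twist":0},{"jaw":0,"linear":[0,-0.1,0],"twist":0},{"jaw":0,"linear":[0,0,0],"twist":0}]'
```

```text
time: 8.42
position: [0.5203, -0.0098, 0.0376]
tool_rot: [0.751, 0.66, -0.0, -0.0]
ft_force: [3.7, -1.5, 0.9]
grip_width: 0.0005
grip_force: 2.2
time: 8.67
position: [0.5184, -0.0095, 0.0375]
tool_rot: [0.751, 0.66, -0.0, -0.0]
ft_force: [3.7, -0.3, 2.0]
grip_width: 0.0003
grip_force: 2.2
```

```bash
python3 -m pendant '[{"jaw":0,"linear":[0,-0.1,0],"twist":0},{"jaw":0,"linear":[0,-0.1,0],"twist":0},{"jaw":0,"linear":[0,0,0],"twist":0}]'
```

```text
time: 8.92
position: [0.5175, -0.0094, 0.0376]
tool_rot: [0.752, 0.66, 0.001, 0.001]
ft_force: [5.5, -0.2, 1.5]
grip_width: 0.0003
grip_force: 2.9
```

```bash
python3 -m pendant '[{"jaw":0,"linear":[0,-0.1,0],"twist":0},{"jaw":0,"linear":[0,-0.05,0],"twist":0},{"jaw":0,"linear":[0,0,0],"twist":0}]'
```

```text
time: 9.17
position: [0.517, -0.0094, 0.0377]
tool_rot: [0.752, 0.66, 0.001, 0.002]
ft_force: [7.0, 0.1, -0.6]
grip_width: 0.0005
grip_force: 3.5
```

```bash
python3 -m pendant '[{"jaw":0,"linear":[0,-0.1,0],"twist":0},{"jaw":0,"linear":[0,0,0],"twist":0}]'
```

```text
time: 9.33
position: [0.5166, -0.0094, 0.0377]
tool_rot: [0.752, 0.66, 0.002, 0.002]
ft_force: [9.1, -0.8, -1.3]
grip_width: 0.0009
grip_force: 3.8
```

```bash
python3 -m pendant '[{"jaw":0,"linear":[0,-0.1,0],"twist":0},{"jaw":0,"linear":[0,0,0],"twist":0},{"jaw":0,"linear":[0,0,0],"twist":0}]'
```

```text
time: 9.58
position: [0.5163, -0.0094, 0.0378]
tool_rot: [0.752, 0.66, 0.002, 0.003]
ft_force: [8.3, -0.9, -2.0]
grip_width: 0.0003
grip_force: 4.1
```

```bash
python3 -m pendant '[{"jaw":0,"linear":[0,-0.1,0],"twist":0},{"jaw":0,"linear":[0,0,0],"twist":0},{"jaw":0,"linear":[0,0,0],"twist":0},{"jaw":0,"linear":[0,0,0],"twist":0}]'
python3 - <<'E'
from h import *
o=robot.get_obs();print("tcp",tb(o["position"]),o["ft_force"],o["tool_rot"])
c,B=look("wrist")
m=(abs(B[...,2]-.058)<.004)&(B[...,0]>.05)&(B[...,1]>.012)&(B[...,1]<.062)&(B[...,0]<.12)
for lo in(.012,.03,.045):
    q=B[m&(B[...,1]>lo)&(B[...,1]<lo+.015)];print(lo,len(q),np.percentile(q[:,0],[2,50,98]).round(4))
hs=cv2.cvtColor(c["color"],cv2.COLOR_BGR2HSV)
p=B[(abs(B[...,2]-.088)<.005)&(hs[...,1]>150)&(B[...,1]>.04)];print("peg",len(p),p.min(0) if len(p) else 0,p.max(0) if len(p) else 0)
E
```

```text
time: 9.92
position: [0.516, -0.0094, 0.0379]
tool_rot: [0.752, 0.66, 0.003, 0.003]
ft_force: [9.5, 0.5, -0.9]
grip_width: 0.0003
grip_force: 4.6
tcp [ 0.09308137 -0.00398535  0.03793461] [ 9.48614435  0.47186618 -0.85593117] [0.75169076 0.65950287 0.00254645 0.00323691]
0.012 446 [0.0726 0.077  0.0812]
0.03 1019 [0.0728 0.0772 0.0814]
0.045 1139 [0.073  0.0775 0.0817]
peg 1159 [0.15488546 0.08205033 0.08301614] [0.16291317 0.0960543  0.08873687]
```

```bash
python3 -m pendant '[{"jaw":0,"linear":[0,-0.1,0],"twist":0},{"jaw":0,"linear":[0,-0.1,0],"twist":0},{"jaw":0,"linear":[0,-0.1,0],"twist":0},{"jaw":0,"linear":[0,0,0],"twist":0},{"jaw":0,"linear":[0,0,0],"twist":0},{"jaw":0,"linear":[0,0,0],"twist":0},{"jaw":0,"linear":[0,0,0],"twist":0}]'
```

```text
time: 10.55
position: [0.5152, -0.0095, 0.0384]
tool_rot: [0.752, 0.659, 0.004, 0.005]
ft_force: [12.2, 0.3, -0.2]
grip_width: 0.0004
grip_force: 5.8
```

```bash
python3 -m pendant '[{"jaw":0,"linear":[0,0.2,0],"twist":0},{"jaw":0,"linear":[0,0.2,0],"twist":0},{"jaw":0,"linear":[0,0.2,0],"twist":0},{"jaw":0,"linear":[0,0.2,0],"twist":0},{"jaw":0,"linear":[0,0.4,0],"twist":0},{"jaw":0,"linear":[0,1.5,0],"twist":0},{"jaw":0,"linear":[0,1.5,0],"twist":0},{"jaw":0,"linear":[0,0,-3],"twist":0},{"jaw":0,"linear":[0,0,-3],"twist":0},{"jaw":0,"linear":[0,0,-4],"twist":0},{"jaw":0,"linear":[0,0,0],"twist":0},{"jaw":0,"linear":[0,0,0],"twist":0}]'
python3 - <<'E'
from h import *
o=robot.get_obs();print("tcp",tb(o["position"]),o["ft_force"],o["tool_rot"])
c,B=look("wrist");cv2.imwrite("pics/w3.png",c["color"])
m=(abs(B[...,2]-.058)<.004)&(B[...,0]>.05)&(B[...,1]>.012)&(B[...,1]<.062)&(B[...,0]<.12)
q=B[m];print(len(q),np.percentile(q[:,0],[2,50,98]).round(4))
hs=cv2.cvtColor(c["color"],cv2.COLOR_BGR2HSV)
p=B[(abs(B[...,2]-.088)<.004)&(hs[...,1]>120)&(B[...,1]>.04)];print("peg",len(p),p.min(0),p.max(0))
E
```

```text
time: 11.55
position: [0.55, -0.0135, 0.1388]
tool_rot: [0.751, 0.66, -0.0, -0.0]
ft_force: [-0.9, 1.1, -0.2]
grip_width: 0.0005
grip_force: 0.0
tcp [ 0.12736608 -0.00362593  0.13878701] [-0.91331828  1.06683139 -0.15944852] [ 7.51371585e-01  6.59879322e-01 -1.32071322e-04 -6.23327206e-05]
1158 [0.0741 0.0787 0.0828]
peg 788 [0.15604346 0.08216918 0.0840516 ] [0.17166357 0.09767629 0.08924515]
```

View pics/w3.png

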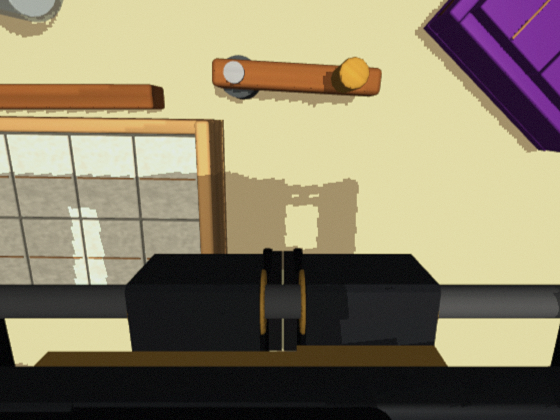

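The wrist view shows the peg at (354,73), the pivot at (233,71), and the tray's wall at column ~205, still up near the buffer. Measured peg centre is about bay (164, 90) mm and the wall's outer face is at 82.8 mm. Going round to the peg's outer side.

```bash
python3 -m pendant '[{"jaw":0,"linear":[2,0.6,0],"twist":0},{"jaw":0,"linear":[3.5,1,0],"twist":0},{"jaw":0,"linear":[3.5,1,0],"twist":0},{"jaw":0,"linear":[2.2,0.7,0],"twist":0},{"jaw":0,"linear":[1.4,0.4,0],"twist":0},{"jaw":0,"linear":[0,0,0],"twist":0},{"jaw":0,"linear":[0,0,2.5],"twist":0},{"jaw":0,"linear":[0,0,2.5],"twist":0},{"jaw":0,"linear":[0,0,1],"twist":0},{"jaw":0,"linear":[0,0,0],"twist":0},{"jaw":0,"linear":[-0.6,0,0],"twist":0},{"jaw":0,"linear":[0,0,0],"twist":0}]'
python3 - <<'E'
from h import *
o=robot.get_obs();print("tcp",tb(o["position"]),o["ft_force"],o["tool_rot"])
E
```

```text
time: 12.6
position: [0.6034, 0.0989, 0.0782]
tool_rot: [0.752, 0.659, -0.0, 0.0]
ft_force: [0.5, -0.2, 0.2]
grip_width: 0.0003
grip_force: 0.0
tcp [0.1657654  0.11471694 0.07821101] [ 0.45049085 -0.16015956  0.19238379] [ 7.51833262e-01  6.59353171e-01 -7.82474102e-06  3.77126243e-04]
```

```bash
python3 -m pendant '[{"jaw":0,"linear":[-0.35,0,0],"twist":0},{"jaw":0,"linear":[-0.35,0,0],"twist":0},{"jaw":0,"linear":[-0.57,0.13,0],"twist":5},{"jaw":0,"linear":[-0.57,0.13,0],"twist":5},{"jaw":0,"linear":[-0.57,0.13,0],"twist":5},{"jaw":0,"linear":[-0.57,0.13,0],"twist":5},{"jaw":0,"linear":[0,0,0],"twist":0}]'
cat > st.py <<'E'
from h import *
o=robot.get_obs();t=tb(o["position"]);q=o["tool_rot"];psi=np.degrees(2*np.arctan2(q[1],q[0]))
th=82.6-psi;d=t[:2]-[.099,.092];a=np.radians(th);r=np.array([np.cos(a),-np.sin(a)]);tt=np.array([-np.sin(a),-np.cos(a)])
print("bay",t.round(4),"tool th",round(th,1),"r %.1f t %.1f mm"%(d@r*1e3,d@tt*1e3),"Fbay",round(o["ft_force"][:2]@ex,1),round(o["ft_force"][:2]@ey,1),"q6",o["q"][5].round(2))
E
python3 st.py
```

```text
time: 13.18
position: [0.6015, 0.0698, 0.0786]
tool_rot: [0.855, 0.518, 0.001, -0.0]
ft_force: [-0.3, 1.5, 0.3]
grip_width: 0.0004
grip_force: 0.6
bay [0.1677 0.0856 0.0786] tool th 20.2 r 66.7 t -17.7 mm Fbay -0.5 1.5 q6 0.41
```

```bash
python3 -m pendant '[{"jaw":0,"linear":[-0.57,0.12,0],"twist":5},{"jaw":0,"linear":[-0.57,0.12,0],"twist":5},{"jaw":0,"linear":[-0.57,0.12,0],"twist":5},{"jaw":0,"linear":[-0.57,0.12,0],"twist":5},{"jaw":0,"linear":[-0.57,0.12,0],"twist":5},{"jaw":0,"linear":[0,0,0],"twist":0}]'
python3 st.py
python3 -m pendant '[{"jaw":0,"linear":[-0.57,0.12,0],"twist":5},{"jaw":0,"linear":[-0.57,0.12,0],"twist":5},{"jaw":0,"linear":[-0.57,0.12,0],"twist":5},{"jaw":0,"linear":[-0.57,0.12,0],"twist":5},{"jaw":0,"linear":[0,0,0],"twist":0}]'
python3 st.py
```

```text
time: 13.68
position: [0.5895, 0.0438, 0.0785]
tool_rot: [0.947, 0.322, 0.001, 0.0]
ft_force: [1.1, 1.4, 0.7]
grip_width: 0.0001
grip_force: 0.6
bay [0.1592 0.0583 0.0785] tool th 45.1 r 66.4 t -18.7 mm Fbay 0.9 1.5 q6 0.8
time: 14.1
position: [0.5727, 0.0281, 0.0784]
tool_rot: [0.988, 0.154, 0.001, 0.001]
ft_force: [0.8, 0.7, 0.6]
grip_width: 0.0007
grip_force: 0.7
bay [0.1445 0.0405 0.0784] tool th 64.9 r 65.9 t -19.4 mm Fbay 0.7 0.8 q6 1.12
```

```bash
python3 -m pendant '[{"jaw":0,"linear":[-0.6,0.12,0],"twist":5},{"jaw":0,"linear":[-0.6,0.12,0],"twist":5},{"jaw":0,"linear":[-0.6,0.12,0],"twist":5},{"jaw":0,"linear":[-0.6,0.12,0],"twist":5},{"jaw":0,"linear":[0,0,0],"twist":0}]'
python3 st.py
python3 - <<'E'
from h import *
c,B=look("wrist");cv2.imwrite("pics/w4.png",c["color"])
c,B=look("top");cv2.imwrite("pics/t4.png",c["color"])
E
```

```text
time: 14.52
position: [0.5496, 0.0192, 0.0781]
tool_rot: [1.0, -0.02, 0.001, 0.0]
ft_force: [1.6, -0.2, 0.5]
grip_width: 0.0004
grip_force: 0.7
bay [0.1228 0.0288 0.0781] tool th 84.9 r 65.1 t -18.0 mm Fbay 1.6 0.0 q6 1.44
```

View pics/w4.png

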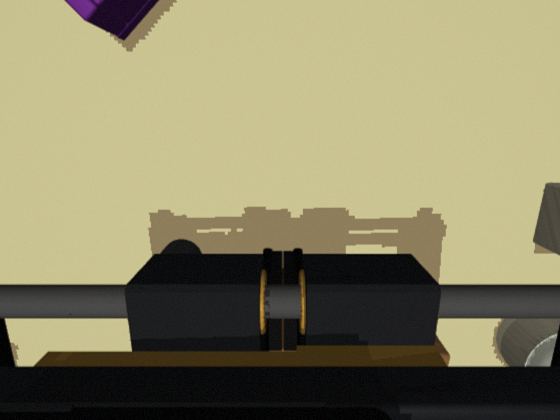

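The wrist camera now looks away from the tray, past the fingers, so it does not show the button. Going on by feel.

```bash
python3 -m pendant '[{"jaw":0,"linear":[-0.3,0,0],"twist":2.5},{"jaw":0,"linear":[-0.3,0,0],"twist":2.5},{"jaw":0,"linear":[0,0,0],"twist":0}]'
python3 st.py
python3 -m pendant '[{"jaw":0,"linear":[-0.2,0,0],"twist":0},{"jaw":0,"linear":[-0.15,0,0],"twist":0},{"jaw":0,"linear":[0,0,0],"twist":0}]'; python3 st.py
```

```text
time: 14.87
position: [0.5438, 0.0196, 0.0778]
tool_rot: [0.998, -0.063, 0.001, 0.001]
ft_force: [2.3, -3.1, 0.5]
grip_width: 0.0002
grip_force: 1.5
bay [0.1169 0.0284 0.0778] tool th 89.8 r 63.7 t -17.7 mm Fbay 2.7 -2.8 q6 1.53
time: 15.12
position: [0.5395, 0.0204, 0.0776]
tool_rot: [0.998, -0.064, 0.0, 0.0]
ft_force: [2.4, -4.3, 0.8]
grip_width: 0.0006
grip_force: 1.8
bay [0.1125 0.0286 0.0776] tool th 89.9 r 63.4 t -13.5 mm Fbay 2.9 -3.9 q6 1.53
```

Run:
```python
from h import *
c,B=look("side");im=c["color"]
c2,_=look("top");
a=cv2.resize(im[170:290,180:360],(780,520),interpolation=cv2.INTER_CUBIC)
cv2.imwrite("pics/s5.png",a)
o=robot.get_obs();print(o["moment"],o["ft_force"],o["joint_torque"].round(1))
```

```text
[-0.61656739 -0.2836647   0.0717792 ] [ 2.92897359 -4.27410561  1.65522281] [  2.1 -40.3  -7.6   0.7   0.6   0. ]
```

View pics/s5.png

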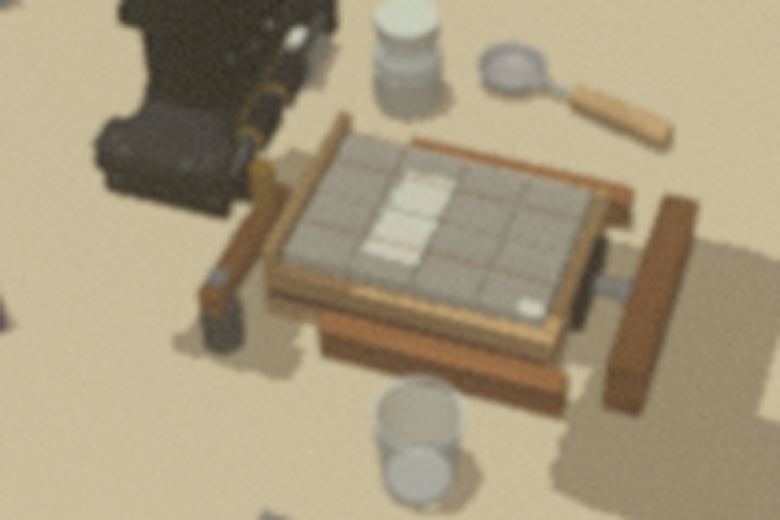

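The side crop shows the bar across behind the tray, with the peg at (262,180) against the fingers and the tray against the buffer at (590,280). The sideways force acts at fingertip height, so it is friction on the peg. I'll ease it off and carry on gently.

```bash
python3 -m pendant '[{"jaw":0,"linear":[-0.1,0.2,0],"twist":0},{"jaw":0,"linear":[-0.1,0.1,0],"twist":0},{"jaw":0,"linear":[0,0,0],"twist":0}]'
python3 st.py
python3 -m pendant '[{"jaw":0,"linear":[-0.15,0,0],"twist":0},{"jaw":0,"linear":[0,0,0],"twist":0}]'; python3 st.py
```

```text
time: 15.47
position: [0.5366, 0.0189, 0.0774]
tool_rot: [0.998, -0.065, -0.0, -0.001]
ft_force: [2.4, 3.2, 0.2]
grip_width: 0.0005
grip_force: 1.7
bay [0.1099 0.0267 0.0774] tool th 90.1 r 65.2 t -11.0 mm Fbay 1.9 3.5 q6 1.53
time: 15.63
position: [0.5363, 0.0189, 0.0775]
tool_rot: [0.998, -0.065, 0.001, -0.001]
ft_force: [4.6, 3.1, -1.1]
grip_width: 0.0006
grip_force: 2.7
bay [0.1096 0.0267 0.0775] tool th 90.1 r 65.3 t -10.7 mm Fbay 4.2 3.7 q6 1.53
```

```bash
python3 -m pendant '[{"jaw":0,"linear":[-0.15,-0.1,0],"twist":0},{"jaw":0,"linear":[-0.05,0,0],"twist":0},{"jaw":0,"linear":[0,0,0],"twist":0}]'
python3 st.py
python3 -m pendant '[{"jaw":0,"linear":[-0.15,0,0],"twist":0},{"jaw":0,"linear":[0,0,0],"twist":0},{"jaw":0,"linear":[0,0,0],"twist":0}]'; python3 st.py
```

```text
time: 15.88
position: [0.5362, 0.0191, 0.0777]
tool_rot: [0.998, -0.065, 0.003, 0.0]
ft_force: [6.7, 0.8, -3.6]
grip_width: 0.001
grip_force: 3.4
bay [0.1095 0.0269 0.0777] tool th 90.0 r 65.1 t -10.5 mm Fbay 6.6 1.6 q6 1.53
time: 16.13
position: [0.5361, 0.0191, 0.0777]
tool_rot: [0.998, -0.065, 0.004, 0.0]
ft_force: [7.7, 0.5, -4.4]
grip_width: 0.0007
grip_force: 4.3
bay [0.1093 0.0269 0.0777] tool th 90.1 r 65.1 t -10.4 mm Fbay 7.5 1.5 q6 1.53
```

```bash
python3 -m pendant '[{"jaw":0,"linear":[-0.15,0,0],"twist":0},{"jaw":0,"linear":[-0.15,0,0],"twist":0},{"jaw":0,"linear":[0,0,0],"twist":0},{"jaw":0,"linear":[0,0,0],"twist":0},{"jaw":0,"linear":[0,0,0],"twist":0}]'; python3 st.py
```

```text
time: 16.55
position: [0.5354, 0.0192, 0.0779]
tool_rot: [0.998, -0.065, 0.007, 0.0]
ft_force: [12.4, 0.7, -8.2]
grip_width: 0.0002
grip_force: 6.0
bay [0.1086 0.0269 0.0779] tool th 90.1 r 65.1 t -9.7 mm Fbay 12.2 2.3 q6 1.53
```

```bash
python3 -m pendant '[{"jaw":0,"linear":[0.2,0,0],"twist":0},{"jaw":0,"linear":[0.2,0,0],"twist":0},{"jaw":0,"linear":[0.2,0,0],"twist":0},{"jaw":0,"linear":[0.2,0,0],"twist":0},{"jaw":0,"linear":[0.2,0,0],"twist":0},{"jaw":0,"linear":[0.5,0,0],"twist":0},{"jaw":0,"linear":[1.5,0,0],"twist":0},{"jaw":0,"linear":[1,0,0],"twist":0},{"jaw":0,"linear":[0,0,0],"twist":0},{"jaw":0,"linear":[0,0,-3],"twist":0},{"jaw":0,"linear":[0,0,-4],"twist":0},{"jaw":0,"linear":[0,0,-4],"twist":0}]'
python3 -m pendant '[{"jaw":0,"linear":[4,0,0],"twist":0},{"jaw":0,"linear":[4,0,0],"twist":0},{"jaw":0,"linear":[4,0,0],"twist":0},{"jaw":0,"linear":[0,0,0],"twist":0},{"jaw":0,"linear":[0,0,0],"twist":0}]'
python3 - <<'E'
from h import *
c,B=look("side");im=c["color"]
cv2.imwrite("pics/s6.png",cv2.resize(im[160:290,180:360],(780,563),interpolation=cv2.INTER_CUBIC))
hs=cv2.cvtColor(im,cv2.COLOR_BGR2HSV)
for n in("side","top"):
    if n=="top": c,B=look("top")
    m=(abs(B[...,2]-.058)<.003)&(B[...,0]>.06)&(B[...,0]<.09)&(abs(B[...,1])<.06)
    q=B[m];print(n,len(q),np.percentile(q[:,0],[5,50,95]).round(4) if len(q) else 0)
    p=B[(abs(B[...,2]-.087)<.006)&(abs(B[...,0]-.095)<.03)&(abs(B[...,1]-.027)<.03)]
    if len(p):print("peg",len(p),np.median(p,0).round(4))
E
```

```text
time: 17.55
position: [0.5663, 0.015, 0.187]
tool_rot: [0.998, -0.065, -0.004, -0.0]
ft_force: [0.5, -0.2, 1.1]
grip_width: 0.0005
grip_force: 0.0
time: 17.97
position: [0.6882, -0.0012, 0.1864]
tool_rot: [0.998, -0.065, -0.001, 0.0]
ft_force: [-1.4, 0.6, -0.2]
grip_width: 0.0002
grip_force: 0.0
side 116 [0.071  0.0755 0.0845]
peg 31 [0.0902 0.0309 0.0866]
top 1 [0.0792 0.0792 0.0792]
```

View pics/s6.png

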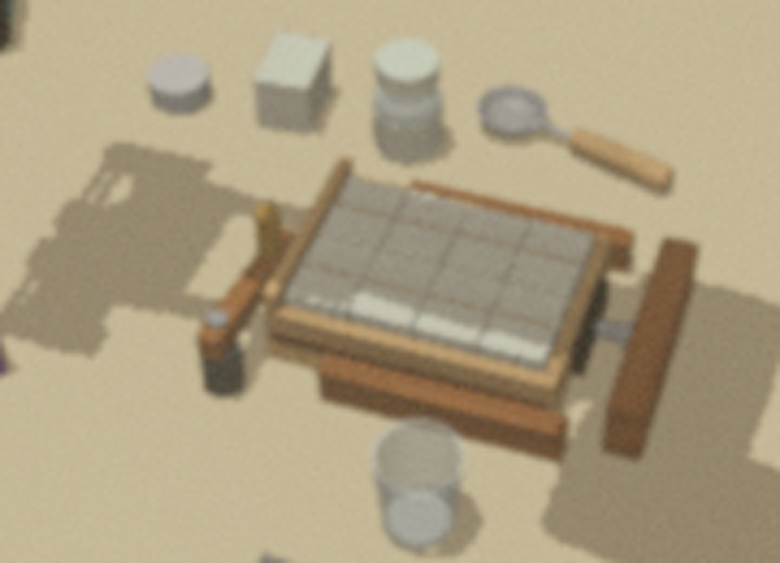

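The picture shows the tray against the buffer (590,320), the bar across behind its far wall with the peg at (268,230), and the bystanders in place. The peg at bay x ≈ 90 mm puts the button at about 1.7 rad, as expected. Handing in.

```bash
python3 -c "
from rig import robot
print(robot.hand_in())"
```

```text
the job is handed in; nothing more can be done
None
```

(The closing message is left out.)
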